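Clip an embossing plate into the sloping marking jig

TASK

Pick up the brass embossing plate by its dark wooden rib and lay it flat on the green sloping bed of the jig, resting on the bed's lower ledge, with its bare brass end under the raised clip and pushed home against the end stop. Then press the clip's red thumb pad down until it snaps under the sprung catch and stays shut on the plate, and let go. Leave the iron block, the round weight, the awl and the tin where they are.

Things in the scene. Friction and masses are not known exactly. Their poses are not given: they have to be found in the camera images.
- bed: Green sloping bed of the jig, fixed, tilted 30 deg, low edge to the robot. Origin on its surface at the foot of the ledge's inner face. x up the slope, y left along the ledge, z square out of the bed (leans to the robot). Surface: x -34 to 116, y -150 to 130 mm. Aluminium ledge: x -10 to 0, 8 mm high. A plate that lies home has its own x, y, z parallel to these.
- stop_face (a point): Aluminium end stop on the bed, 46 (x) x 16 (y) x 12 mm high: centre of its face that looks to bed +y, 33 mm up from the ledge; axes as the bed. Set anywhere from bed y = -115 to -90 mm, then stands firm against pushes up to 50 N. The plate's bare end goes against this face.
- plate_grip (a point): Loose brass plate 60 x 150 x 12 mm (own x, y, z), 0.3 to 0.55 kg, flat on the table, with a dark wooden rib on top, 26 wide (x), 70 long (y), 34 mm high. Point on the rib's centre line, 34 mm above the underside, 12 below the rib's top; plate centre 20 mm towards own -y. z up, y away from the bare end. Home: at bed x = 30, z = 34 mm, 95 mm in +y from the stop face. Grip the rib across its width.
- plate_end (a point): Centre of the plate's bare end face (75 mm from the plate's centre in its own -y, 6 mm above its underside): the end that goes against the stop. The brass is bare for 60 mm from this end, then the rib begins.
- clip_hinge (a point): Hinge of the steel clip arm, fixed, axis along bed y, at bed x = 100, y = -75, z = 21 mm. The arm is 30 mm wide (bed y -90 to -60) and reaches 112 mm from here down the slope over the plate's end. Open, it leaves over 15 mm above a lying plate: the bare end slides in below it from +y, but cannot be lowered in through it.
- clip_pad (a point): Centre of the top of the clip's red thumb pad, 32 x 30 mm, 69 mm from the hinge; press here, square to the bed. It moves with the clip on an arc about the hinge: open it is at bed x = 47, z = 64 mm; shut on the plate at x = 32, z = 30 mm (y = -75 mm).
- clip (a joint): Clip angle (rad): 0 open, grows as pressed, 0.55 shut on a plate. A light spring (1 to 3 N at the pad) reopens it if let go early. From about 0.42 its lip rides on the catch: the pad force peaks at about 14 N near 0.43, then falls away to nothing by 0.5 as the lip snaps under the catch's nose. Then it stays at 0.54 to 0.56 by itself.
- catch_nose (a point): Nose of the sprung steel catch, 26 mm wide along bed y, 10 mm thick, standing below the ledge at bed x = -13, y = -75, z = 28 mm; it gives by about 4 mm away from the bed as the clip's lip passes. Its top is 33 mm above the bed: keep clear of it.
- iron_block: Bystander: dark brown iron block 40 x 100 x 30 mm; origin at the centre of its underside.
- weight: Bystander: dark round weight, 64 mm across, 24 mm high; origin at the centre of its underside.
- awl: Bystander: screwdriver-like awl 190 mm long, lying; origin under its middle.
- tin: Bystander: red round glue tin 72 mm across, 110 mm high; origin at the centre of its underside.
Things that resemble listed ones, but are neither listed nor needed, are in the scene too. Of the things that look like the part that bears plate_grip, the middle-sized one is meant.

How it is judged:
By the outcome, as a careful person would: the job done as asked, in the order asked, and still so for the second after the job is handed in, with the robot touching nothing.
It also fails if it takes over 48 s, if anything falls off the work surface, if the arm or the gripper's body presses on something with over 40 N, if the wrist force passes 120 N, or if a joint passes its speed limit or range.

ROBOT

A 6-joint arm with a two-finger parallel gripper is mounted at the origin on the work surface. World frame = base frame: x ahead of the robot, y to its left, z up, the work surface at z = 0. Lengths are in m, angles in rad, forces in N, time in s.
With the tool pointing down it reaches from about 0.35 to 0.975 m from the base axis. Payload 4.9 kg.
Tool frame: the origin (TCP) lies at the very end of the fingers, on their centre line; the grasp point (between the pads) lies 19 mm behind it; z points along the fingers, y is the line along which they close (so a half turn about z gives the same grasp; the last joint's range is limited). The gripper opens to 85 mm and grips with 20 to 120 N. Pads are 22 mm wide; open, the fingers measure 114 mm over their backs; the gripper's body (76 mm by 85 mm) begins 54 mm behind the grasp point. The pads swing forward as they close: fully open they stand 13 mm farther back than shut.
Start: joints at [1.058, 0.053, 1.613, -0, 1.476, -0.119], TCP at [0.24, 0.577, 0.231] pointing down, gripper open.
Joint ranges: [-3.01, 3.01], [-1.01, 2.22], [0.06, 2.58], [-1.02, 4.17], [0.09, 2.62], [-3.14, 3.14]. Speed limits (rad/s): [2.57, 2.57, 3.14, 3.14, 3.14, 3.14].

INTERFACE

Orientations are given as a rotation vector (axis times angle).
In Python, from station import * gives the robot as it stands.
- The arm moves only by the shell command python3 -m crank 'ROWS' [OPENING] [FORCE]. ROWS is JSON, a list of rows, each an object with "offset": the shift along the tool's x, y, z in m, a list of three; "twist": the turn, a rotation vector about the tool's x, y, z in degrees, a list of three. In form: [{"offset": [x, y, z], "twist": [rx, ry, rz]}, ...]. A call has 1 to 20 rows; each row is the pose to reach, as a shift and turn from the pose commanded when the call began, along the tool's axes at that moment; what a row does not reach only later rows make up. A row lasts 1/8 s, in which the tool goes at most 62.5 mm and 10.7 degrees, less where a joint would pass 70% of its speed; a pose out of reach is approached as far as the arm can. A call with a gripper value outside its range is refused whole. OPENING is the opening, from 0 (shut) to 1 (fully open), set as the call begins (- or left out, the last holds). The fingers move at their own pace and stop on an object; FORCE is the grip in N (left out, the last holds). Time passes only in rows, so rows that repeat a pose let the fingers close. It gives the time, the measured TCP pose, the force, the opening and the grip force at its end, in the units of the state.
- get_obs(): the state, without advancing time (a new reading comes with each control period).
- get_image(name): name is "scene" or "top" or "wrist"; returns the picture (384x512x3 uint8, red, green, blue); there is no depth.
- get_calibration(name): a dict with "intrinsics" (3x3 intrinsics, pixels), "k1" (the pictures are not rectified: a ray, as slopes to the right and down, at radius r is drawn at 1 + k1 r^2 times it, then the intrinsics apply), "world_from_camera" (4x4, takes a point from camera to world coordinates); the wrist camera has in their place "tool_from_camera" (4x4, takes a point from camera to tool coordinates, whose origin is the TCP and whose axes are the flange's). Camera axes: x right, y up, looking along -z (the intrinsics and any distortion apply to the point x, -y, -z); pixel columns grow to the right and rows downward; lengths in m; the calibration is good to about 2 mm. A picture is of the moment at which its call begins: read the wrist's pose just before it. get_calibration takes no time and is no camera call.
- finish_job(): hands the job in; it is judged then, once.
Trained networks look in the newest picture that a camera, given by its name, has taken for a name from the list of things; names that differ only in an ending like _2 or _b are one class to them, and where a whole thing is asked for, a point or a joint stands for the part that bears it (a point fixed in the world has none). Each returns a list of dicts, best first, with "confidence" (0 to 1); they miss things now and then, are a little off and sometimes report something else, mostly with a low value. They report only what shows in the picture. A call takes as long as a camera call. They do not tell look-alikes from the thing itself.
- cut_out(query, camera): "region" (384x512 bool, what is visible of it) and "rect" ([centre column, centre row, width, height] in pixels, round what is visible of it).
The state is a dict: "t": time; "q": joint angles; "dq": joint speeds; "effort": joint torques, N m; "tool_pos": TCP position; "tool_rot": TCP orientation; "contact_force": force on the tool from outside, world axes, zero at the start; "wrist_torque": the same for the moment, N m; "opening": finger opening in m; "grip_force": force on a finger pad.
Only numpy, scipy, OpenCV 4.12 (cv2) and the standard library are available. Lean on these libraries where they do the work, as an engineer would, in place of code of your own. Each camera call takes 0.05 s, during which the arm holds its last target. There are 200 camera calls.

## Working session

There is one attempt and no reset: what is moved stays moved. The work goes in short steps, Python scripts to look and compute and a shell command to move; the robot and the scene stay as the last step left them, time stands still between calls to the robot, and variables do not carry over. Pictures are saved under pics/ and viewed, at most 13 in all, crops included, and the job is handed in when it is done.

```bash
mkdir -p pics; ls; python3 - <<'E'
from station import *
import cv2,numpy as np
o=get_obs();print(o)
for n in("scene","top","wrist"):
    im=get_image(n);cv2.imwrite(f"pics/{n}0.png",im[:,:,::-1]);c=get_calibration(n);print(n,{k:np.round(v,4).tolist() for k,v in c.items()})
a=cv2.imread("pics/scene0.png");b=cv2.imread("pics/top0.png")
cv2.imwrite("pics/st.png",cv2.resize(np.vstack([a,b]),(800,1200))[:, :]) 
E
```

```text
pics
{'t': 0.0, 'q': array([ 1.05800275e+00,  5.33571338e-02,  1.61431457e+00,  5.02751515e-06,
        1.47599936e+00, -1.18983510e-01]), 'dq': array([ 1.51169675e-03,  9.71161943e-04, -3.92483208e-04,  9.20996866e-04,
       -2.60854397e-04, -9.49781222e-05]), 'effort': array([ 2.11786071e-03, -3.93678725e+01, -3.70180321e+01,  6.84540169e-05,
        7.02526944e-03,  2.99205090e-05]), 'tool_pos': array([0.23949524, 0.57660903, 0.23005056]), 'tool_rot': array([-0.61447902, -3.08024738,  0.00310014]), 'contact_force': array([-0.50583072,  0.37727891, -0.15018082]), 'wrist_torque': array([-0.0416468 , -0.03023983,  0.04012502]), 'grip_force': 0.0, 'opening': 0.08576235200647893}
scene {'intrinsics': [[360.894, 0.0, 256.7679], [0.0, 360.894, 194.6396], [0.0, 0.0, 1.0]], 'k1': -0.0455, 'world_from_camera': [[0.8075, -0.3817, 0.4497, 0.9864], [0.5897, 0.5389, -0.6015, -0.5381], [-0.0128, 0.7509, 0.6603, 0.8584], [0.0, 0.0, 0.0, 1.0]]}
top {'intrinsics': [[433.6407, 0.0, 263.9421], [0.0, 433.6407, 183.0566], [0.0, 0.0, 1.0]], 'k1': -0.0859, 'world_from_camera': [[-0.0253, 0.9985, -0.0494, 0.3978], [-0.9997, -0.0255, -0.0033, 0.1817], [-0.0045, 0.0493, 0.9988, 1.2809], [0.0, 0.0, 0.0, 1.0]]}
wrist {'intrinsics': [[284.5008, 0.0, 254.5655], [0.0, 284.5008, 190.1829], [0.0, 0.0, 1.0]], 'k1': -0.0136, 'tool_from_camera': [[0.0012, 0.9637, 0.2669, 0.0681], [1.0, -0.0012, 0.0001, 0.0003], [0.0004, 0.2669, -0.9637, -0.1414], [0.0, 0.0, 0.0, 1.0]]}
```

View pics/scene0.png

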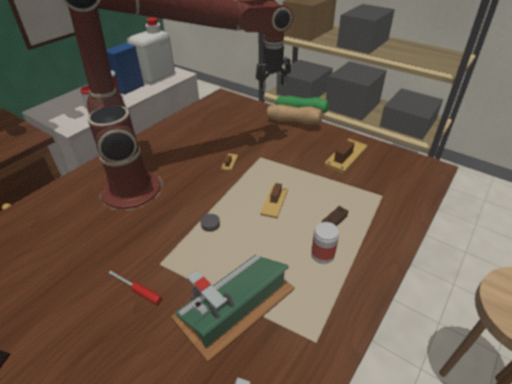

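View pics/top0.png

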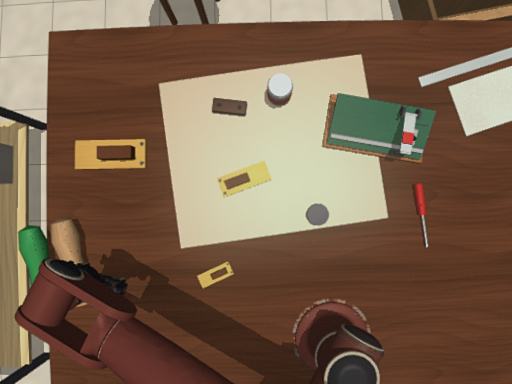

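The top view shows three brass plates with ribs: a large one at (110,153), a middle-sized one at (245,179) and a small one at (215,274). The middle one fits the description. Its bare end faces right, towards the jig at (380,127). I'll confirm it in an enlarged crop alongside the jig.

```bash
cat > h.py <<'E'
from station import *
import cv2,numpy as np
from scipy.spatial.transform import Rotation as R
from scipy.optimize import least_squares
def cam(n,obs=None):
    c=get_calibration(n);K=np.array(c["intrinsics"]);k=c["k1"]
    if n=="wrist":
        T=np.eye(4);T[:3,:3]=R.from_rotvec(obs["tool_rot"]).as_matrix();T[:3,3]=obs["tool_pos"]
        T=T@np.array(c["tool_from_camera"])
    else: T=np.array(c["world_from_camera"])
    return K,k,T
def proj(C,P):
    K,k,T=C;p=(np.atleast_2d(P)-T[:3,3])@T[:3,:3]
    s=np.c_[p[:,0],-p[:,1]]/-p[:,2:];s=s*(1+k*(s**2).sum(1,keepdims=True))
    return s@K[:2,:2].T+K[:2,2]
def ray(C,uv):
    K,k,T=C;s=(np.atleast_2d(uv)-K[:2,2])/[K[0,0],K[1,1]];u=s.copy()
    for _ in range(10): u=s/(1+k*(u**2).sum(1,keepdims=True))
    return T[:3,3],np.c_[u[:,0],-u[:,1],-np.ones(len(u))]@T[:3,:3].T
def onz(C,uv,z):
    o,d=ray(C,uv);return o+d*((z-o[2])/d[:,2:])
E
python3 - <<'E'
from h import *
t=cv2.imread("pics/top0.png");s=cv2.imread("pics/scene0.png")
def crop(a,x,y,w,h,W,H):return cv2.resize(a[y:y+h,x:x+w],(W,H),interpolation=cv2.INTER_CUBIC)
A=crop(t,318,85,126,84,800-350,300);B=crop(s,170,245,130,111,350,300)
D=crop(t,205,150,75,60,375,300);E_=crop(s,250,170,85,60,425,300)
cv2.imwrite("pics/c1.png",np.vstack([np.hstack([A,B]),np.hstack([D,E_])]))
for n in("top","scene"):
  C=cam(n)
  for q in("bed","plate_grip","clip_pad","iron_block","weight","awl","tin"):
    for r in cut_out(q,n)[:3]:
      u=r["rect"];print(n,q,round(r["confidence"],2),np.round(u,1),np.round(onz(C,[u[:2]],0.01)[0],3))
E
```

```text
top bed 0.69 [245.5 180.1  55.3  33.9] [0.471 0.24  0.01 ]
top bed 0.61 [380.5 126.7 110.   66.6] [ 0.62  -0.165  0.01 ]
top plate_grip 0.81 [214.2 276.2  33.5  27.3] [0.192 0.338 0.01 ]
top plate_grip 0.67 [245.6 180.1  54.4  35.9] [0.471 0.239 0.01 ]
top plate_grip 0.62 [110.7 151.6  74.4  26.9] [0.566 0.641 0.01 ]
top clip_pad 0.82 [404.9 134.4  19.   44.2] [ 0.595 -0.237  0.01 ]
top iron_block 0.64 [228.4 107.3  34.2  16. ] [0.689 0.286 0.01 ]
top weight 0.57 [316.4 214.8  22.8  21.3] [0.364 0.035 0.01 ]
top awl 0.63 [421.2 199.8  12.5  29.5] [ 0.399 -0.278  0.01 ]
top tin 0.96 [279.5  88.7  28.   34.2] [0.741 0.132 0.01 ]
scene bed 0.62 [231.8 295.1 111.7  84.9] [ 0.597 -0.138  0.01 ]
scene bed 0.28 [135.1 287.   50.8  29.3] [ 0.362 -0.277  0.01 ]
scene plate_grip 0.87 [345.6 156.4  40.7  29.6] [0.564 0.631 0.01 ]
scene plate_grip 0.73 [210.5 220.6  19.8  15.7] [0.36  0.042 0.01 ]
scene plate_grip 0.62 [230.1 161.8  17.1  15.3] [0.205 0.333 0.01 ]
scene iron_block 0.66 [336.8 214.1  26.   19.9] [0.686 0.31  0.01 ]
scene weight 0.59 [209.7 221.8  16.4  18.2] [0.362 0.036 0.01 ]
scene weight 0.42 [273.2 202.7  24.3  33. ] [0.48  0.233 0.01 ]
scene awl 0.96 [140.8 290.   43.1  27.7] [ 0.382 -0.274  0.01 ]
scene tin 0.87 [325.5 244.9  26.6  39.1] [0.719 0.168 0.01 ]
```

View pics/c1.png

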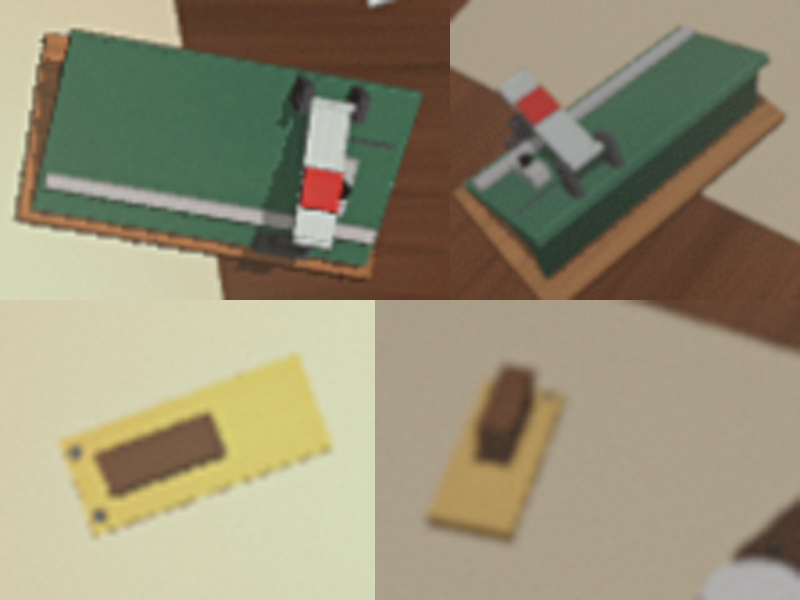

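The crop confirms it: the middle plate's rib sits near its left (screw) end and the bare end faces the jig. The jig's corners are clear in both views. Next I'll fit the poses.

```bash
cat > fit.py <<'E'
from h import *
top,sc=cam("top"),cam("scene")
def un(p,ox,oy,sx,sy,X=0,Y=0): p=np.array(p,float)-[X,Y];return (p+.5)/[sx,sy]-.5+[ox,oy]
t=un([[70,30],[422,92],[367,265],[47,173],[376,231]],318,85,3.571,3.571)
tb=np.array([[116,130,0],[116,-150,0],[-34,-150,0],[0,130,8],[0,-150,8]])/1e3
s=un([[770,58],[545,247],[457,190]],170,245,2.692,2.703,450,0)
sb=np.array([[116,130,0],[116,-150,0],[-34,-150,0]])/1e3
def M(psi): return (R.from_euler('z',psi)*R.from_euler('y',-30,degrees=True)).as_matrix()
f=lambda p:np.r_[(proj(top,tb@M(p[3]).T+p[:3])-t).ravel(),(proj(sc,sb@M(p[3]).T+p[:3])-s).ravel()]
r=least_squares(f,[.6,-.15,.05,-.1],loss='soft_l1')
print("bed",np.round(r.x,4),np.round(f(r.x),1))
pt=un([[62,440],[298,354],[331,450],[93,537]],205,150,5,5,0,300)
pb=np.array([[.03,.055,-.022],[.03,-.095,-.022],[-.03,-.095,-.022],[-.03,.055,-.022]])
rt=un([[96,458],[210,413],[225,458],[110,497]],205,150,5,5,0,300)
rb=np.array([[.013,.035,.012],[.013,-.035,.012],[-.013,-.035,.012],[-.013,.035,.012]])
A=np.r_[pb,rb];B=np.r_[pt,rt]
g=lambda p:(proj(top,A@R.from_euler('z',p[2]).as_matrix().T+[p[0],p[1],.034])-B).ravel()
q=least_squares(g,[.47,.24,.3],loss='soft_l1');print("plate",np.round(q.x,4),np.degrees(q.x[2]),np.round(g(q.x),1))
o=get_obs();T=R.from_rotvec(o["tool_rot"]).as_matrix();print(np.round(T,3),o["tool_pos"])
E
python3 fit.py
```

```text
bed [ 0.5778 -0.1339  0.0382 -0.1887] [ 0.3  0.3 -0.2 -0.2 -0.4 -0.3 -1.6 -0.1  1.2 -0.3 -0.5  0.1 -3.3 -0.2
  2.5  0.2]
plate [0.4679 0.2635 0.3237] 18.546412445348594 [-0.7  0.5  0.1  0.2  0.6  0.2  0.   0.3 -0.2 -0.7 -0.  -0.1  0.1 -0.5
  0.   0.1]
[[-0.923  0.384 -0.   ]
 [ 0.384  0.923  0.   ]
 [ 0.     0.    -1.   ]] [0.23981786 0.57715373 0.23131561]
```

```bash
python3 -m crank '[{"offset":[-0.32,-0.33,-0.05],"twist":[0,0,40]},{"offset":[-0.32,-0.33,-0.05],"twist":[0,0,40]},{"offset":[-0.32,-0.33,-0.05],"twist":[0,0,40]},{"offset":[-0.32,-0.33,-0.05],"twist":[0,0,40]},{"offset":[-0.32,-0.33,-0.05],"twist":[0,0,40]},{"offset":[-0.646,-0.667,-0.074],"twist":[0,0,78]},{"offset":[-0.646,-0.667,-0.074],"twist":[0,0,78]},{"offset":[-0.646,-0.667,-0.074],"twist":[0,0,78]},{"offset":[-0.646,-0.667,-0.074],"twist":[0,0,78]},{"offset":[-0.646,-0.667,-0.074],"twist":[0,0,78]},{"offset":[-0.646,-0.667,-0.074],"twist":[0,0,78]},{"offset":[-0.646,-0.667,-0.074],"twist":[0,0,78]},{"offset":[-0.646,-0.667,-0.074],"twist":[0,0,78]},{"offset":[-0.646,-0.667,-0.074],"twist":[0,0,78]},{"offset":[-0.646,-0.667,-0.074],"twist":[0,0,78]},{"offset":[-0.646,-0.667,-0.074],"twist":[0,0,78]},{"offset":[-0.646,-0.667,-0.074],"twist":[0,0,78]},{"offset":[-0.646,-0.667,-0.074],"twist":[0,0,78]}]'
python3 - <<'E'
from h import *
o=get_obs();im=get_image("wrist");np.save("o1.npy",np.r_[o["tool_pos"],o["tool_rot"]])
print(o["t"],o["q"],o["dq"])
cv2.imwrite("pics/w1.png",im[:,:,::-1]);cv2.imwrite("pics/w1b.png",cv2.resize(im[:,:,::-1],(800,600),interpolation=cv2.INTER_CUBIC))
E
```

```text
t: 3.1
tool_pos: [0.5803, -0.2855, 0.3057]
tool_rot: [2.415, 2.009, 0.0]
contact_force: [0.9, 0.5, 0.4]
opening: 0.0855
grip_force: 0.0
3.1 [-5.72254681e-01  7.03540738e-02  1.47173042e+00  1.64726105e-04
  1.59911133e+00 -3.89092764e-01] [ 3.11116226e-03 -8.09247266e-03  1.40103681e-03 -1.28670195e-03
 -9.33972773e-04 -7.09529682e-05]
```

View pics/w1b.png

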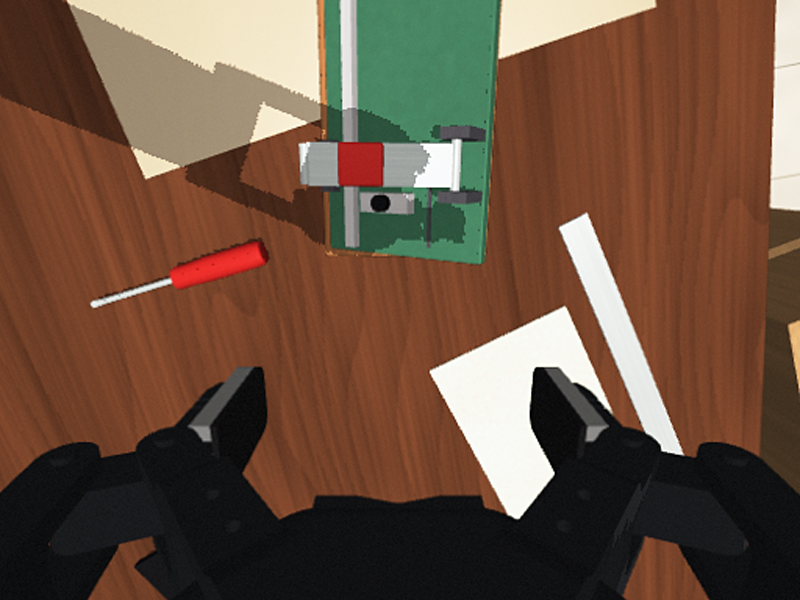

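The wrist view shows the jig: red pad centre at (360,164), stop from (360,193) to (413,214), ledge end at (350,247) and bed corner at (482,264). All are in the 800-wide picture. I'll refit with these.

```bash
cat > fit2.py <<'E'
from fit import *
a=np.load("o1.npy");W=cam("wrist",dict(tool_pos=a[:3],tool_rot=a[3:]))
w=un([[482,264],[330,249],[359,247],[344,247],[360.5,164],[500,0],[356,0],[457,165]],0,0,1.5625,1.5625)
wb=np.array([[116,-150,0],[-34,-150,0],[0,-150,8],[-10,-150,8],[47,-75,64],[116,0,0],[0,0,8],[100,-75,21]])/1e3
sw=un([[362,213],[413,214],[413,193.5]],0,0,1.5625,1.5625)
tp=np.array([[404.9,0]])
def P(p,b): return b@M(p[3]).T+p[:3]
def F(p,full=False):
    e=proj(W,P(p,wb))-w; e[5:7]=np.c_[0*e[5:7,1], 0*e[5:7,1]]
    # edge lines (x=116 & ledge inner) at image top: column at row 0
    for i,(x,z) in enumerate([(.116,0),(0,.008)]):
        q=proj(W,P(p,np.array([[x,-.05,z],[x,.03,z]])));c=q[0,0]+(0-q[0,1])*(q[1,0]-q[0,0])/(q[1,1]-q[0,1]);e[5+i,0]=c-w[5+i,0]
    st=proj(W,P(p,np.array([[.010,p[4]-.016,.012],[.056,p[4]-.016,.012],[.056,p[4],.012]])))-sw
    return np.r_[e.ravel()*1.0,st.ravel(),.5*f(p[:4])]
if __name__=="__main__":
    r=least_squares(F,[.58,-.134,.038,-.19,-.1],loss='soft_l1')
    print("fit",np.round(r.x,4));print(np.round(F(r.x),1))
    r2=least_squares(lambda p:F(p)[:22],r.x,loss='soft_l1');print("wrist only",np.round(r2.x,4),np.round(r2.fun,1))
E
python3 fit2.py
```

```text
bed [ 0.5778 -0.1339  0.0382 -0.1887] [ 0.3  0.3 -0.2 -0.2 -0.4 -0.3 -1.6 -0.1  1.2 -0.3 -0.5  0.1 -3.3 -0.2
  2.5  0.2]
plate [0.4679 0.2635 0.3237] 18.546412445348594 [-0.7  0.5  0.1  0.2  0.6  0.2  0.   0.3 -0.2 -0.7 -0.  -0.1  0.1 -0.5
  0.   0.1]
[[ 0.182  0.983  0.001]
 [ 0.983 -0.182 -0.   ]
 [-0.     0.001 -1.   ]] [ 0.58032917 -0.28542243  0.30579412]
fit [ 0.5769 -0.1316  0.0399 -0.2007 -0.0977]
[-0.2 -0.1  1.6 -1.8 -1.5  2.4  2.4  1.7  2.8 -0.6 -0.2  0.  -0.4  0.
  0.6  0.2  0.8 -1.2 -2.1  0.2 -1.8  0.5  0.  -0.  -0.2  0.3 -0.6  0.3
 -1.1 -0.2  0.3  0.3 -0.1 -0.2 -2.  -0.9  1.3 -0.8]
wrist only [ 0.5769 -0.1312  0.0418 -0.203  -0.0979] [-0.3  0.1  1.  -1.9 -2.   2.4  1.9  1.6  2.4 -1.   0.1  0.  -0.6  0.
  0.6 -0.1  0.4 -1.2 -2.4  0.2 -2.   0.5]
```

```bash
python3 -m crank '[{"offset":[0.519,-0.21,0.156],"twist":[0,0,-29]},{"offset":[0.519,-0.21,0.156],"twist":[0,0,-29]},{"offset":[0.519,-0.21,0.156],"twist":[0,0,-29]},{"offset":[0.519,-0.21,0.156],"twist":[0,0,-29]},{"offset":[0.519,-0.21,0.156],"twist":[0,0,-29]},{"offset":[0.519,-0.21,0.156],"twist":[0,0,-29]},{"offset":[0.519,-0.21,0.156],"twist":[0,0,-29]},{"offset":[0.519,-0.21,0.156],"twist":[0,0,-29]},{"offset":[0.519,-0.21,0.156],"twist":[0,0,-29]},{"offset":[0.519,-0.21,0.156],"twist":[0,0,-29]},{"offset":[0.519,-0.21,0.156],"twist":[0,0,-29]},{"offset":[0.519,-0.21,0.156],"twist":[0,0,-29]},{"offset":[0.519,-0.21,0.156],"twist":[0,0,-29]},{"offset":[0.519,-0.21,0.156],"twist":[0,0,-29]}]'
python3 - <<'E'
from h import *
o=get_obs();im=get_image("wrist");C=cam("wrist",o)
T=R.from_rotvec(o["tool_rot"]).as_matrix();print(o["t"],o["tool_pos"],np.round(T,3).tolist())
v=im[:,:,::-1].copy()
p=np.array([.4679,.2635,.034]);Rz=R.from_euler('z',.3237).as_matrix()
pb=np.array([[.03,.055,-.022],[.03,-.095,-.022],[-.03,-.095,-.022],[-.03,.055,-.022]]);rb=np.array([[.013,.035,.012],[.013,-.035,.012],[-.013,-.035,.012],[-.013,.035,.012]])
for b in(pb,rb): cv2.polylines(v,[np.round(proj(C,b@Rz.T+p)).astype(int)],True,(255,0,0),1)
cv2.imwrite("pics/w2.png",cv2.resize(v,(800,600)))
for r in cut_out("plate_grip","wrist"): print(r["confidence"],r["rect"])
E
```

```text
t: 4.9
tool_pos: [0.4698, 0.2611, 0.1498]
tool_rot: [1.839, 2.547, 0.001]
contact_force: [-0.4, -0.6, -0.3]
opening: 0.0853
grip_force: 0.0
4.9 [0.4697732  0.26112256 0.14980126] [[-0.315, 0.949, 0.001], [0.949, 0.315, 0.0], [-0.0, 0.001, -1.0]]
0.92 [17.5, 36.2, 35.0, 71.3]
0.88 [254.0, 193.2, 63.3, 140.9]
```

View pics/w2.png

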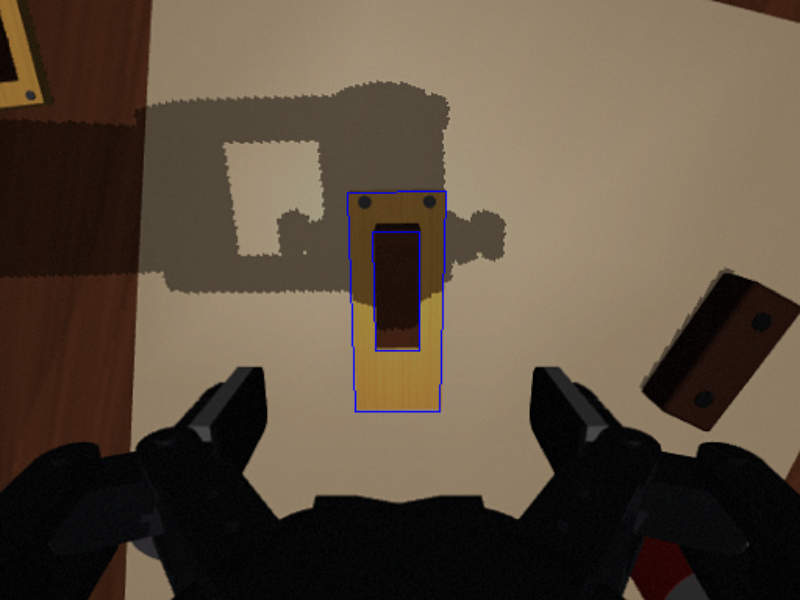

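The overlaid outline matches the middle plate well: rib centre at (397,290), bare end at row 410. Descending to grip.

```bash
python3 -m crank '[{"offset":[0.003,-0.001,0.05],"twist":[0,0,0]},{"offset":[0.003,-0.001,0.1],"twist":[0,0,0]},{"offset":[0.003,-0.001,0.132],"twist":[0,0,0]},{"offset":[0.003,-0.001,0.132],"twist":[0,0,0]},{"offset":[0.003,-0.001,0.132],"twist":[0,0,0]}]'
python3 -m crank '[{"offset":[0,0,0],"twist":[0,0,0]},{"offset":[0,0,0],"twist":[0,0,0]},{"offset":[0,0,0],"twist":[0,0,0]},{"offset":[0,0,0],"twist":[0,0,0]},{"offset":[0,0,0],"twist":[0,0,0]},{"offset":[0,0,0],"twist":[0,0,0]},{"offset":[0,0,0],"twist":[0,0,0]},{"offset":[0,0,0],"twist":[0,0,0]}]' 0 100
```

```text
t: 5.62
tool_pos: [0.4684, 0.2649, 0.0188]
tool_rot: [1.836, 2.547, 0.003]
contact_force: [0.2, -0.3, 0.4]
opening: 0.0856
grip_force: 0.0
t: 6.62
tool_pos: [0.468, 0.2649, 0.0183]
tool_rot: [1.836, 2.548, 0.002]
contact_force: [-0.2, 0.1, 6.3]
opening: 0.0244
grip_force: 100.2
```

```bash
cat > tgt.py <<'E'
from h import *
import sys
B=np.array([.577,-.1314,.040]);Y=-.199
Mb=(R.from_euler('z',Y)*R.from_euler('y',-30,degrees=True)).as_matrix()
def state():
    o=get_obs();return o,R.from_rotvec(o["tool_rot"]).as_matrix(),o["tool_pos"]
TB=np.c_[Mb[:,1],Mb[:,0],-Mb[:,2]]
def go(pb):  # TCP target in bed mm
    o,T,p=state();w=Mb@(np.array(pb)/1e3)+B
    print("TCP bed",pb,"world",np.round(w,4),"offset",np.round(T.T@(w-p),4),"twist",np.round(np.degrees(R.from_matrix(T.T@TB).as_rotvec()),2))
if __name__=="__main__":
    o,T,p=state();print("now in bed mm",np.round(Mb.T@(p-B)*1e3,1),"force bed",np.round(Mb.T@o["contact_force"],1),"t",o["t"],"grip",o["opening"],o["grip_force"])
    print("tool axes in bed",np.round(Mb.T@T,3).tolist())
    for a in sys.argv[1:]: go([float(x) for x in a.split(",")])
E
python3 tgt.py 36,55,68 36,55,120
```

```text
now in bed mm [-171.2  367.    73.8] force bed [2.9 0.1 5.6] t 6.625 grip 0.0244190151084712 100.21194219589233
tool axes in bed [[-0.431, 0.752, -0.499], [0.867, 0.498, 0.001], [0.249, -0.432, -0.867]]
TCP bed [36.0, 55.0, 68.0] world [ 0.5851 -0.0769  0.1169] offset [-0.3613  0.0031 -0.0986] twist [-29.23  -7.84  29.14]
TCP bed [36.0, 55.0, 120.0] world [ 0.5596 -0.0718  0.1619] offset [-0.3484 -0.0193 -0.1437] twist [-29.23  -7.84  29.14]
```

```bash
python3 -m crank '[{"offset":[0,0,-0.03],"twist":[0,0,0]},{"offset":[0,0,-0.08],"twist":[0,0,0]},{"offset":[0,0,-0.14],"twist":[0,0,0]},{"offset":[-0.05,0,-0.17],"twist":[-6,-1.6,6]},{"offset":[-0.1,-0.005,-0.17],"twist":[-12,-3.2,12]},{"offset":[-0.15,-0.01,-0.17],"twist":[-18,-4.8,18]},{"offset":[-0.2,-0.01,-0.17],"twist":[-24,-6.4,24]},{"offset":[-0.25,-0.01,-0.17],"twist":[-29.2,-7.8,29.1]},{"offset":[-0.3,-0.015,-0.16],"twist":[-29.2,-7.8,29.1]},{"offset":[-0.348,-0.019,-0.144],"twist":[-29.2,-7.8,29.1]},{"offset":[-0.348,-0.019,-0.144],"twist":[-29.2,-7.8,29.1]},{"offset":[-0.348,-0.019,-0.144],"twist":[-29.2,-7.8,29.1]},{"offset":[-0.348,-0.019,-0.144],"twist":[-29.2,-7.8,29.1]}]'
python3 - <<'E'
from tgt import *
im=get_image("wrist")[:,:,::-1];s=get_image("scene")[:,:,::-1]
cv2.imwrite("pics/w3.png",np.hstack([cv2.resize(im,(400,300)),cv2.resize(s[150:350,130:397],(400,300),interpolation=cv2.INTER_CUBIC)]))
E
python3 tgt.py 34,55,40 34,55,24
```

```text
t: 8.25
tool_pos: [0.5589, -0.0705, 0.1608]
tool_rot: [2.089, 1.714, 0.456]
contact_force: [0.3, -0.1, -4.2]
opening: 0.0246
grip_force: 99.5
now in bed mm [ 35.2  56.2 119.9] force bed [-1.6  0.5 -3.1] t 8.35 grip 0.02436242983820887 99.45554494857788
tool axes in bed [[-0.003, 1.0, -0.002], [1.0, 0.003, 0.001], [0.001, -0.002, -1.0]]
TCP bed [34.0, 55.0, 40.0] world [ 0.5971 -0.0794  0.0916] offset [-0.0013 -0.0011  0.0799] twist [-0.1  -0.05  0.15]
TCP bed [34.0, 55.0, 24.0] world [ 0.605  -0.0809  0.0778] offset [-0.0013 -0.0011  0.0959] twist [-0.1  -0.05  0.15]
```

View pics/w3.png

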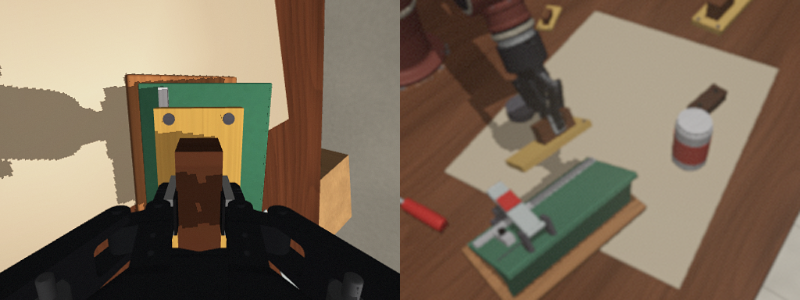

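Plate held square to the bed, with its bare end clear of the clip. Descending towards the bed and feeling for contact.

```bash
python3 -m crank '[{"offset":[0,0.001,0.05],"twist":[0,0,0]},{"offset":[0,0.001,0.085],"twist":[0,0,0]},{"offset":[0,0.001,0.094],"twist":[0,0,0]},{"offset":[0,0.001,0.094],"twist":[0,0,0]},{"offset":[0,0.001,0.094],"twist":[0,0,0]}]'; python3 tgt.py
python3 -m crank '[{"offset":[0,0,0.002],"twist":[0,0,0]},{"offset":[0,0,0.004],"twist":[0,0,0]},{"offset":[0,0,0.004],"twist":[0,0,0]},{"offset":[0,0,0.004],"twist":[0,0,0]}]'; python3 tgt.py
```

```text
t: 8.98
tool_pos: [0.6068, -0.0808, 0.0818]
tool_rot: [2.087, 1.711, 0.458]
contact_force: [0.0, -0.0, -3.2]
opening: 0.0242
grip_force: 100.4
now in bed mm [37.5 55.5 26.7] force bed [-1.6 -0.  -2.8] t 8.975 grip 0.0242468348523452 100.38739800453186
tool axes in bed [[-0.002, 1.0, 0.0], [1.0, 0.002, 0.0], [0.0, 0.0, -1.0]]
t: 9.48
tool_pos: [0.6081, -0.0813, 0.0795]
tool_rot: [2.09, 1.713, 0.456]
contact_force: [-18.9, 2.7, 16.5]
opening: 0.024
grip_force: 103.9
now in bed mm [37.6 55.2 23.9] force bed [-8.3 -1.1 23.8] t 9.475 grip 0.024025162660708577 103.93816709518433
tool axes in bed [[-0.001, 1.0, -0.002], [1.0, 0.001, 0.0], [0.0, -0.002, -1.0]]
```

```bash
python3 -m crank '[{"offset":[0,0,-0.003],"twist":[0,0,0]},{"offset":[0,0.012,-0.003],"twist":[0,0,0]},{"offset":[0,0.012,-0.003],"twist":[0,0,0]},{"offset":[0,0.012,-0.001],"twist":[0,0,0]},{"offset":[0,0.012,0],"twist":[0,0,0]},{"offset":[0,0.012,0],"twist":[0,0,0]}]'; python3 tgt.py
python3 - <<'E'
from tgt import *
im=get_image("wrist")[:,:,::-1];s=get_image("scene")[:,:,::-1];o=get_obs();print(Mb.T@o["wrist_torque"])
cv2.imwrite("pics/w4.png",np.hstack([cv2.resize(im[60:260,130:397],(400,300),interpolation=cv2.INTER_CUBIC),cv2.resize(s[220:340,160:320],(400,300),interpolation=cv2.INTER_CUBIC)]))
E
```

```text
t: 10.22
tool_pos: [0.6184, -0.0836, 0.0855]
tool_rot: [2.09, 1.713, 0.455]
contact_force: [-20.9, 2.8, 21.7]
opening: 0.0243
grip_force: 104.7
now in bed mm [49.7 55.  23.9] force bed [-7.4 -1.3 29.3] t 10.225 grip 0.024338393282718196 104.72767353057861
tool axes in bed [[-0.001, 1.0, -0.003], [1.0, 0.001, -0.0], [-0.0, -0.003, -1.0]]
[-0.02615439  2.39595892 -0.07839221]
```

View pics/w4.png

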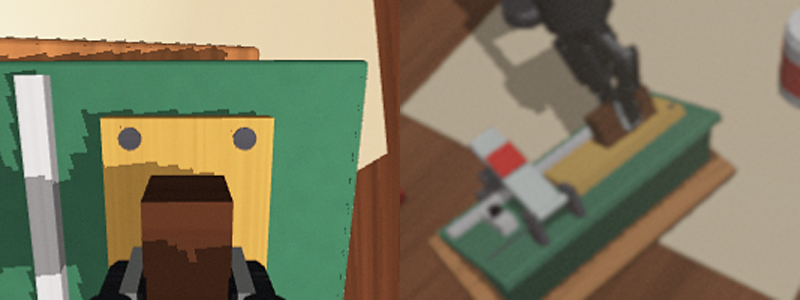

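```bash
python3 -m crank '[{"offset":[0,0,-0.0035],"twist":[0,0,0]},{"offset":[0,-0.008,-0.0035],"twist":[0,0,0]},{"offset":[0,-0.016,-0.0035],"twist":[0,0,0]},{"offset":[0,-0.016,-0.0035],"twist":[0,0,0]},{"offset":[-0.016,-0.016,-0.0035],"twist":[0,0,0]},{"offset":[-0.032,-0.016,-0.0035],"twist":[0,0,0]},{"offset":[-0.045,-0.016,-0.0035],"twist":[0,0,0]},{"offset":[-0.045,-0.016,-0.0035],"twist":[0,0,0]},{"offset":[-0.045,-0.016,-0.0035],"twist":[0,0,0]}]'; python3 tgt.py
python3 -m crank '[{"offset":[-0.003,0,0],"twist":[0,0,0]},{"offset":[-0.006,0,0],"twist":[0,0,0]},{"offset":[-0.006,0,0],"twist":[0,0,0]},{"offset":[-0.006,0,0],"twist":[0,0,0]}]'; python3 tgt.py
```

```text
t: 11.45
tool_pos: [0.5938, -0.1242, 0.0776]
tool_rot: [2.09, 1.712, 0.456]
contact_force: [-0.7, 0.9, -4.2]
opening: 0.0242
grip_force: 100.1
now in bed mm [31.8 10.4 25. ] force bed [-2.8  0.7 -3.2] t 11.45 grip 0.02420717731962773 100.12430548667908
tool axes in bed [[-0.001, 1.0, -0.003], [1.0, 0.001, 0.0], [0.0, -0.003, -1.0]]
t: 11.95
tool_pos: [0.5929, -0.1303, 0.0779]
tool_rot: [2.09, 1.712, 0.456]
contact_force: [0.7, -1.0, -3.5]
opening: 0.0243
grip_force: 100.1
now in bed mm [32.2  4.2 25.2] force bed [-1.  -0.9 -3.5] t 11.95 grip 0.024304757074210863 100.12433767318726
tool axes in bed [[-0.001, 1.0, -0.002], [1.0, 0.001, -0.0], [-0.0, -0.002, -1.0]]
```

```bash
for i in 1 2 3; do python3 -m crank '[{"offset":[-0.002,0,0],"twist":[0,0,0]},{"offset":[-0.002,0,0],"twist":[0,0,0]}]' >/dev/null; python3 tgt.py | head -1; done
```

```text
now in bed mm [32.2  2.  25.2] force bed [-2.4  0.6 -3.3] t 12.2 grip 0.02459470863179999 100.12512445449829
now in bed mm [32.3 -0.1 25.2] force bed [-2.2  0.1 -2.3] t 12.45 grip 0.02444005933070985 100.12475967407227
now in bed mm [32.2 -1.9 25.2] force bed [-2.1  1.3 -3.8] t 12.7 grip 0.024629163241533775 100.41038632392883
```

```bash
for i in 1 2 3; do python3 -m crank '[{"offset":[-0.001,0,0],"twist":[0,0,0]},{"offset":[-0.001,0,0],"twist":[0,0,0]}]' >/dev/null; python3 tgt.py | head -1; done
```

```text
now in bed mm [32.3 -1.9 25.3] force bed [-0.8  5.2 -0.4] t 12.95 grip 0.024087989388211307 100.56808233261108
now in bed mm [32.2 -2.  25.4] force bed [-1.6  9.9  0. ] t 13.2 grip 0.02409031857377531 100.79105257987976
now in bed mm [32.3 -2.  25.5] force bed [-1.3 14.   1.8] t 13.45 grip 0.02454897906687137 101.03025913238525
```

The end stop is felt at the predicted place. Easing off, then seating against the ledge.

```bash
python3 -m crank '[{"offset":[0.002,0,0],"twist":[0,0,0]},{"offset":[0.002,-0.001,0],"twist":[0,0,0]},{"offset":[0.002,-0.001,0],"twist":[0,0,0]}]' >/dev/null; python3 tgt.py | head -1
for i in 1 2 3; do python3 -m crank '[{"offset":[0,-0.001,0],"twist":[0,0,0]},{"offset":[0,-0.001,0],"twist":[0,0,0]}]' >/dev/null; python3 tgt.py | head -1; done
```

```text
now in bed mm [32.2 -2.  25.5] force bed [-0.4  6.6 -2.8] t 13.825 grip 0.02459337829361454 100.358966588974
now in bed mm [31.9 -2.1 25.7] force bed [ 1.1  6.8 -4.3] t 14.075 grip 0.024508403455166423 100.1094925403595
now in bed mm [31.3 -2.1 25.8] force bed [ 2.3  7.2 -3.5] t 14.325 grip 0.024383309856228254 100.14410734176636
now in bed mm [30.6 -2.1 25.9] force bed [ 2.7  8.2 -3.8] t 14.575 grip 0.024548642874054744 100.17796397209167
```

```bash
for i in 1 2 3; do python3 -m crank '[{"offset":[0,-0.001,0],"twist":[0,0,0]},{"offset":[0,-0.001,0],"twist":[0,0,0]}]' >/dev/null; python3 tgt.py | head -1; done
```

```text
now in bed mm [29.9 -2.1 26. ] force bed [ 3.2  7.9 -3.1] t 14.825 grip 0.024493429906844277 100.04544854164124
now in bed mm [29.8 -2.1 26.2] force bed [ 4.1  7.8 -5.3] t 15.075 grip 0.0242867204138574 99.68964457511902
now in bed mm [29.7 -2.2 26.4] force bed [ 7.   8.1 -8.1] t 15.325 grip 0.024447166274861317 99.37541842460632
```

```bash
for i in 1 2 3; do python3 -m crank '[{"offset":[0,0,0.001],"twist":[0,0,0]},{"offset":[0,0,0.001],"twist":[0,0,0]}]' >/dev/null; python3 tgt.py | head -1; done
```

```text
now in bed mm [29.8 -2.  25.7] force bed [ 5.1 10.6 -0.4] t 15.575 grip 0.024412691632401687 100.55993556976318
now in bed mm [29.8 -1.9 25. ] force bed [ 2.7 11.5  2.9] t 15.825 grip 0.024271253571041755 101.47393584251404
now in bed mm [29.9 -2.  24.2] force bed [ 2.2 10.6  6.7] t 16.075 grip 0.024864057846528485 101.46529912948608
```

```bash
for i in 1 2 ; do python3 -m crank '[{"offset":[0,0,0.001],"twist":[0,0,0]},{"offset":[0,0,0.001],"twist":[0,0,0]}]' >/dev/null; python3 tgt.py | head -1; done; python3 tgt.py | tail -1
python3 - <<'E'
from tgt import *
im=get_image("wrist")[:,:,::-1];s=get_image("scene")[:,:,::-1]
cv2.imwrite("pics/w5.png",np.hstack([cv2.resize(im[60:260,130:397],(400,300),interpolation=cv2.INTER_CUBIC),cv2.resize(s[220:340,160:320],(400,300),interpolation=cv2.INTER_CUBIC)]))
E
```

```text
now in bed mm [30. -2. 24.] force bed [-1.5  9.7 20.7] t 16.325 grip 0.024631846694606288 103.37106585502625
now in bed mm [30.1 -2.  23.8] force bed [-4.1  9.9 33.4] t 16.575 grip 0.024314713123070892 105.33099889755249
tool axes in bed [[-0.002, 1.0, 0.003], [1.0, 0.002, 0.002], [0.002, 0.003, -1.0]]
```

View pics/w5.png

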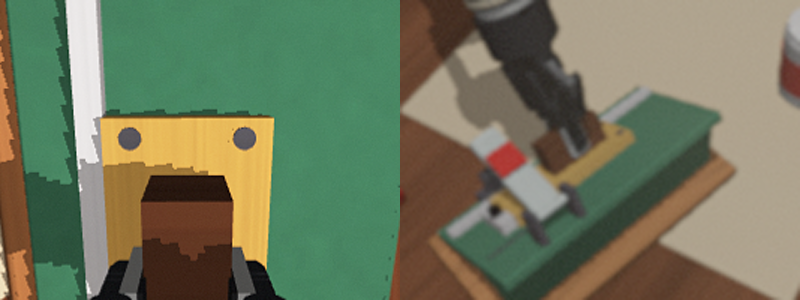

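Plate is flat, its edge on the ledge and its bare end under the clip at the stop. Releasing and backing straight off.

```bash
python3 -m crank '[{"offset":[0,0,-0.001],"twist":[0,0,0]},{"offset":[0,0,-0.001],"twist":[0,0,0]},{"offset":[0,0,-0.001],"twist":[0,0,0]},{"offset":[0,0,-0.001],"twist":[0,0,0]},{"offset":[0,0,-0.001],"twist":[0,0,0]},{"offset":[0,0,-0.001],"twist":[0,0,0]}]' 1; python3 tgt.py | head -1
python3 -m crank '[{"offset":[0,0,-0.04],"twist":[0,0,0]},{"offset":[0,0,-0.09],"twist":[0,0,0]},{"offset":[0,0,-0.11],"twist":[0,0,0]},{"offset":[0,0,-0.11],"twist":[0,0,0]}]'
python3 - <<'E'
from tgt import *
B=B+Mb[:,2]*.0055
o=get_obs();im=get_image("wrist")[:,:,::-1].copy();C=cam("wrist",o)
ph=np.array([30,-3,34])/1e3
for c,b in(((255,0,0),[[30,55,-22],[30,-95,-22],[-30,-95,-22],[-30,55,-22]]),((0,255,0),[[13,35,12],[13,-35,12],[-13,-35,12],[-13,35,12]])):
    cv2.polylines(im,[np.round(proj(C,(np.array(b)/1e3+ph)@Mb.T+B)).astype(int)],True,c,1)
cv2.polylines(im,[np.round(proj(C,(np.array([[63,-91,64],[31,-91,64],[31,-61,64],[63,-61,64]])/1e3)@Mb.T+B)).astype(int)],True,(255,0,255),1)
cv2.imwrite("pics/w6.png",cv2.resize(im,(800,600)))
E
python3 tgt.py 47,-75,110 47,-75,85 32,-75,36
```

```text
t: 17.42
tool_pos: [0.5874, -0.1365, 0.0708]
tool_rot: [2.09, 1.712, 0.456]
contact_force: [0.6, 0.0, -0.4]
opening: 0.0853
grip_force: 0.0
now in bed mm [25.1 -3.  21.1] force bed [ 0.2  0.2 -0.6] t 17.425 grip 0.08532952195349912 0.0
t: 17.92
tool_pos: [0.5345, -0.126, 0.1688]
tool_rot: [2.086, 1.709, 0.459]
contact_force: [0.4, -0.2, 0.2]
opening: 0.0852
grip_force: 0.0
now in bed mm [ 25.9  -3.  131.5] force bed [-0.6 -0.2  0.8] t 17.975 grip 0.08519611948109797 0.0
tool axes in bed [[-0.001, 1.0, -0.0], [1.0, 0.001, -0.0], [-0.0, -0.0, -1.0]]
TCP bed [47.0, -75.0, 110.0] world [ 0.5482 -0.2021  0.1588] offset [-0.0721  0.021   0.0215] twist [-0.02  0.03  0.06]
TCP bed [47.0, -75.0, 85.0] world [ 0.5604 -0.2046  0.1371] offset [-0.072   0.021   0.0465] twist [-0.02  0.03  0.06]
TCP bed [32.0, -75.0, 36.0] world [ 0.5717 -0.2068  0.0872] offset [-0.072   0.006   0.0955] twist [-0.02  0.03  0.06]
```

View pics/w6.png

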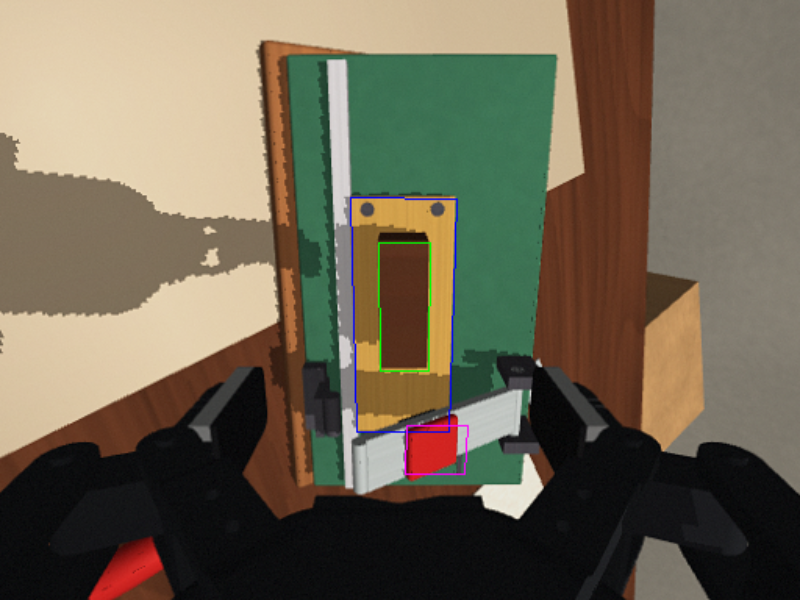

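The plate matches its computed home outline, with the red pad at (432,447). Closing the gripper and moving over the pad.

```bash
python3 -m crank '[{"offset":[-0.036,0.01,0],"twist":[0,0,0]},{"offset":[-0.072,0.019,0],"twist":[0,0,0]},{"offset":[-0.072,0.019,0.02],"twist":[0,0,0]},{"offset":[-0.072,0.019,0.02],"twist":[0,0,0]},{"offset":[-0.072,0.019,0.02],"twist":[0,0,0]},{"offset":[-0.072,0.019,0.02],"twist":[0,0,0]},{"offset":[-0.072,0.019,0.02],"twist":[0,0,0]},{"offset":[-0.072,0.019,0.02],"twist":[0,0,0]}]' 0 40;python3 tgt.py 45,-75,85
python3 - <<'E'
from tgt import *
s=get_image("scene")[:,:,::-1];t=get_image("top")[:,:,::-1]
cv2.imwrite("pics/w7.png",np.hstack([cv2.resize(t[85:169,370:444],(352,400),interpolation=cv2.INTER_CUBIC),cv2.resize(s[220:320,160:270],(440,400),interpolation=cv2.INTER_CUBIC)]))
E
```

```text
t: 18.98
tool_pos: [0.5456, -0.2013, 0.1589]
tool_rot: [2.089, 1.712, 0.457]
contact_force: [-0.1, -0.4, 0.7]
opening: -0.0001
grip_force: 0.0
now in bed mm [ 44.8 -74.7 111.5] force bed [ 0.3 -0.4  0.6] t 18.975 grip -9.674312592601482e-05 0.0
tool axes in bed [[-0.001, 1.0, -0.001], [1.0, 0.001, -0.0], [-0.0, -0.001, -1.0]]
TCP bed [45.0, -75.0, 85.0] world [ 0.5587 -0.2042  0.1361] offset [-0.0003  0.0003  0.0265] twist [-0.07  0.01  0.08]
```

View pics/w7.png

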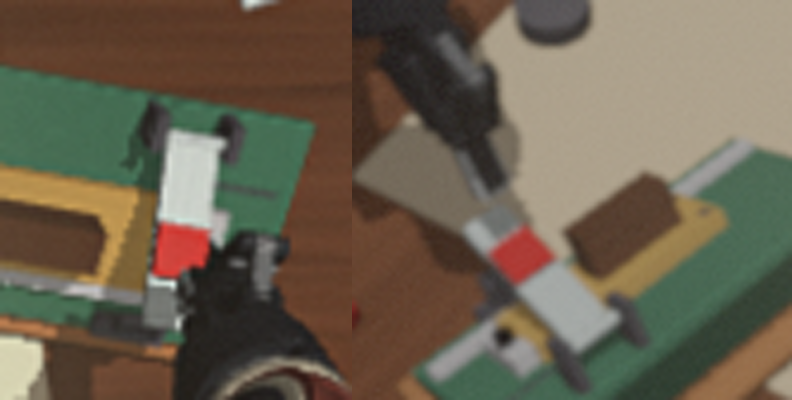

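```bash
python3 -m crank '[{"offset":[0,0,0.025],"twist":[0,0,0]},{"offset":[0,0,0.035],"twist":[0,0,0]},{"offset":[0,0,0.0415],"twist":[0,0,0]},{"offset":[-0.0003,-0.0033,0.05],"twist":[0,0,0]},{"offset":[-0.0003,-0.0076,0.058],"twist":[0,0,0]},{"offset":[-0.0003,-0.009,0.063],"twist":[0,0,0]},{"offset":[-0.0003,-0.009,0.063],"twist":[0,0,0]}]';python3 tgt.py|head -1
for i in 1 2; do python3 -m crank '[{"offset":[0,-0.0008,0.002],"twist":[0,0,0]},{"offset":[0,-0.0015,0.004],"twist":[0,0,0]},{"offset":[0,-0.0015,0.004],"twist":[0,0,0]}]'>/dev/null;python3 tgt.py|head -1;done
```

```text
t: 19.95
tool_pos: [0.5682, -0.2063, 0.0988]
tool_rot: [2.09, 1.713, 0.456]
contact_force: [-1.2, 0.3, -0.1]
opening: 0.0001
grip_force: 0.6
now in bed mm [ 34.7 -75.1  47.8] force bed [-1.1  0.1  0.5] t 19.95 grip 9.14616416267841e-05 0.5876022701704642
now in bed mm [ 34.2 -75.2  44.5] force bed [-0.8  0.9  5.1] t 20.325 grip 0.00010903702551530602 2.540394395473413
now in bed mm [ 33.2 -75.2  40.6] force bed [-0.1  1.5  5.1] t 20.7 grip 1.0724704370313625e-05 2.4610607235808857
```

```bash
for i in 1 2 3 4; do python3 -m crank '[{"offset":[0,-0.0002,0.002],"twist":[0,0,0]},{"offset":[0,-0.0002,0.002],"twist":[0,0,0]}]'>/dev/null;python3 tgt.py|head -1;done
```

```text
now in bed mm [ 32.7 -75.2  38.2] force bed [1.5 1.  2.6] t 20.95 grip 0.00017581231225520888 1.0546467696258333
now in bed mm [ 31.  -75.1  35.6] force bed [ 1.1 -0.2 -0.3] t 21.2 grip -0.0001408681171984107 0.20205016156182865
now in bed mm [ 31.2 -75.1  35.3] force bed [-8.   0.4 26.2] t 21.45 grip 8.518348656080761e-05 13.220079381717369
now in bed mm [ 31.3 -75.1  35.2] force bed [-17.5   2.1  54.8] t 21.7 grip 4.333156670146635e-05 27.398181399330497
```

It snapped past the catch and then met the solid plate. Backing off and checking that it stays shut.

```bash
python3 -m crank '[{"offset":[0,0,-0.02],"twist":[0,0,0]},{"offset":[0,0,-0.07],"twist":[0,0,0]},{"offset":[0,0,-0.12],"twist":[0,0,0]},{"offset":[0.1,0,-0.15],"twist":[0,0,0]},{"offset":[0.1,0,-0.15],"twist":[0,0,0]},{"offset":[0.1,0,-0.15],"twist":[0,0,0]},{"offset":[0.1,0,-0.15],"twist":[0,0,0]}]'
python3 - <<'E'
from tgt import *
w=get_image("wrist")[:,:,::-1];s=get_image("scene")[:,:,::-1]
cv2.imwrite("pics/w8.png",np.hstack([cv2.resize(w[60:380,100:420],(400,400)),cv2.resize(s[220:320,170:270],(400,400),interpolation=cv2.INTER_CUBIC)]))
E
```

```text
t: 22.58
tool_pos: [0.5192, -0.0945, 0.2127]
tool_rot: [2.09, 1.713, 0.455]
contact_force: [-0.3, 0.6, -0.4]
opening: -0.0002
grip_force: 0.0
```

View pics/w8.png

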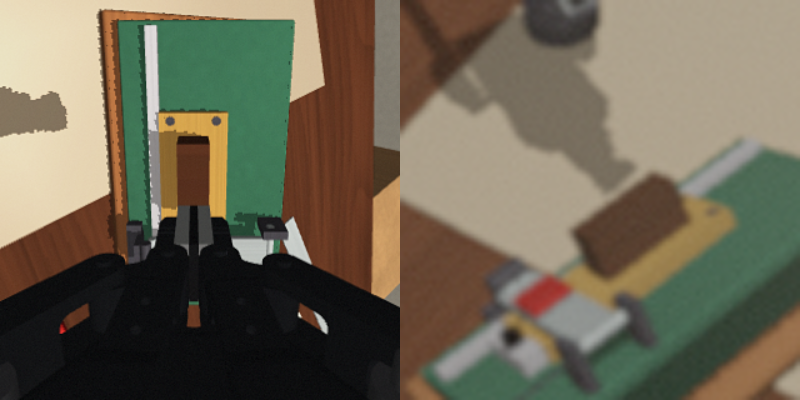

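The clip lies flat and shut over the plate's bare end, held by the catch at about (510,275). The plate is on the ledge and against the stop, and the robot is clear. Handing in.

```bash
python3 -c "
from station import *
print(finish_job())"
```

```text
the job is handed in; nothing more can be done
None
```

The job is handed in at about 22.7 s of the 48 s: the middle-sized plate lies flat on the ledge and against the end stop, the clip snapped shut on it, and the bystanders were not touched; closing the clip peaked at about 55 N through the fingertips.

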